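Free the sample guard's sagging bolt and hold its gate ajar

ROBOT

A 7-joint arm with a two-finger parallel gripper is mounted at the origin on a cart in front of the work surface, level with it; the furniture and walls round the work are solid. World frame = base frame: x ahead of the robot, y to its left, z up, the work surface at z = 0. Lengths are in m, angles in rad, forces in N, time in s.
With the tool pointing down it reaches from about 0.4 to 0.85 m from the base axis. Payload 10.4 kg.
Tool frame: the origin (TCP) lies on the centre line of the jaws, within the pads' length; the fingertips stand 17 mm ahead of it and the grasp point (between the pads) lies 2 mm behind it; z points along the fingers, y is the line along which they close (so a half turn about z gives the same grasp; the last joint's range is limited). The gripper opens to 85 mm and grips with 20 to 120 N. Pads are 22 mm wide; open, the fingers measure 114 mm over their backs; the gripper's body (76 mm by 85 mm) begins 54 mm behind the grasp point. The pads swing forward as they close: fully open they stand 13 mm farther back than shut.
Start: joints at [-1.295, 0.332, -0.065, 1.46, 0.022, 1.35, -0.088], TCP at [0.184, 0.597, 0.248] pointing down, gripper open.
Joint ranges: [-2.6, 2.6], [-0.5, 2.12], [-1.47, 1.34], [0.16, 2.42], [-1.27, 4.41], [0.06, 2.06], [-2.6, 2.6]. Speed limits (rad/s): [2.22, 2.22, 2.79, 2.79, 3.14, 3.14, 3.14].

INTERFACE

Orientations are given as a unit quaternion [x, y, z, w].
In Python, from workcell import sensors, imaging, order, spotter gives the robot as it stands. The module is installed in compiled form; this text tells all that it offers.
- The arm moves only by the shell command python3 -m inch 'ROWS' [FORCE]. ROWS is JSON, a list that holds one entry, the list of rows, each a list of 7 numbers: the shift along the tool's x, y, z in m, then the turn, a rotation vector about the tool's x, y, z in rad, then the closure, from -1 (fully open) to 1 (shut). In form: [[[x, y, z, ax, ay, az, hand], ...]]. A call has 1 to 10 rows; each row is the pose to reach, as a shift and turn from the pose commanded when the call began, along the tool's axes at that moment; what a row does not reach only later rows make up. A row lasts 1/10 s, in which the tool goes at most 50 mm and 8.59 degrees, less where a joint would pass 70% of its speed; a pose out of reach is approached as far as the arm can. A call with a gripper value outside its range is refused whole. The fingers move at their own pace and stop on an object; FORCE is the grip in N (left out, the last holds). Time passes only in rows, so rows that repeat a pose let the fingers close. It gives the time, the measured TCP pose, the force, the opening and the grip force at its end, in the units of the state.
- sensors.get_obs(): the state, without advancing time (a new reading comes with each control period).
- imaging.camera(name): name is "side" or "top" or "wrist"; returns the picture (480x640x3 uint8, blue, green, red); there is no depth.
- imaging.calibration(name): a dict with "mtx" (3x3 intrinsics, pixels), "D" ([k1, k2, p1, p2, k3] as OpenCV has them; the pictures are not rectified), "R" (3x3) and "t" (3): a world point X has camera coordinates R X + t; the wrist camera has in their place "tool_from_camera" (4x4, takes a point from camera to tool coordinates, whose origin is the TCP and whose axes are the flange's). Camera axes: x right, y down, z forward; pixel columns grow to the right and rows downward; lengths in m; the calibration is good to about 2 mm. A picture is of the moment at which its call begins: read the wrist's pose just before it. calibration takes no time and is no camera call.
- order.hand_in(): hands the job in; it is judged then, once.
Trained networks look in the newest picture that a camera, given by its name, has taken for a name from the list of things; names that differ only in an ending like _2 or _b are one class to them, and where a whole thing is asked for, a point or a joint stands for the part that bears it (a point fixed in the world has none). Each returns a list of dicts, best first, with "conf" (0 to 1); they miss things now and then, are a little off and sometimes report something else, mostly with a low value. They report only what shows in the picture. A call takes as long as a camera call.
- spotter.look_for(label, camera): "pixel" ([column, row] in pixels, amid what is visible of it).
The state is a dict: "clock": time; "joint_pos": joint angles; "joint_velocities": joint speeds; "tau": joint torques, N m; "position": TCP position; "ee_rot": TCP orientation; "ft_force": force on the tool from outside, world axes, zero at the start; "torque": the same for the moment, N m; "grip_width": opening from 0.0 (shut) to 1.0 (fully open); "grasp_force": force on a finger pad.
Only numpy, scipy, OpenCV 4.12 (cv2) and the standard library are available. Lean on these libraries where they do the work, as an engineer would, in place of code of your own. Each camera call takes 0.05 s, during which the arm holds its last target. There are 200 camera calls.

TASK

Open the sample guard on the bench: first swing the red-handled toggle clamp on its roof back over centre, away from the robot, until it lies right back. Then take the blue bolt knob, lift the sagging bolt so that its head clears the bent keeper, draw the bolt fully back, and pull the gate about 20 degrees open against its spring. Finish while still holding the knob with the gate ajar at that angle (do not let go), and leave the amber bottle, the beaker and the red marker beside the guard where they stand.

Things in the scene. Friction and masses are not known exactly. Their poses are not given: they have to be found in the camera images.
- guard: See-through sample guard fixed to the bench, 112 mm deep, 319 wide, roof top at 145 mm. Origin on the bench below the middle of the front gate; its -x points out of the front (to the robot), +y left as the robot sees it, z up. Gate front face x = -11 mm, y -128 to 129, top 143 mm. Bolt housing and rod strap on the gate reach x = -38 mm. A toggle clamp stands on the roof at y = -75 mm.
- keeper_lip (a point): Middle of the top edge of the keeper's bent-up lip, 95 mm above the bench on the post left of the gate (guard frame x = -22, y = 134 mm); lip 4 mm thick along y. The steel keeper spans x = -40 to -6, y = 132 to 162, z = 71 to 115 mm in the guard's frame; nothing of it is in front of x = -40 mm.
- bolt_knob: Blue bolt knob: level bar 12 mm thick sticking out of the gate's front along its own -x, 20 mm flange at the outer end. Origin on the bar's axis at the grip place; 16 mm of plain bar either side. Take it from above, fingers closing along the gate (y). At the start at x = -54, y = 87 (less bolt_slide), z = 111 mm in the guard's frame. It swings with the gate.
- gate_hinge (a point): Point on the vertical hinge axis of the gate, at the right end of the gate seen from the robot, 125 mm above the bench; fixed (guard frame x = -6, y = -130 mm).
- gate (a joint): Gate angle, rad: 0 shut, grows as its left edge swings out to the robot (anticlockwise from above about gate_hinge), up to 1.0. A spring pulls it shut: 0.21 N m when shut, 0.42 N m at 0.35 rad (about 2.4 N at the drawn knob, which is 48 mm in front of and 172 mm along the gate from the hinge). The closed clamp, and the bolt's head in the keeper, each keep it shut.
- bolt_slide (a joint): Draw of the bolt, m: 0 fully shot into the keeper, 0.045 fully drawn. The knob moves by this distance along the gate toward the hinge (-y of the guard while the gate is shut). About 1.2 N of friction, no spring.
- bolt_lift (a joint): Lift of the bolt, rad, about a level pin 67 mm from the knob toward the hinge: 0 sagging (0.2 below level), 0.2 level, stop 0.26. Falls when let go; about 2 N at the knob lift it. Sagging, the square head at its nose catches behind the lip after about 5 mm of drawing. To pass, raise the knob 10 to 15 mm (stop 17) first and keep it up for the first 25 mm of drawing.
- clamp (a joint): Angle of the toggle clamp arm, rad: 0 closed (its rubber-tipped hook stands before a steel lug on top of the gate), grows as the handle swings back, away from the robot, to the stop at 1.3. Centre is at about 0.6: before that it falls closed, beyond 0.9 it falls back to the stop by itself. About 1 N at the handle moves it.
- clamp_pivot (a point): Pivot of the clamp arm, fixed on the guard 162 mm above the bench (guard frame x = 30, y = -75 mm); its axis runs along y of the guard. The clamp's hook arm reaches 62 mm from the pivot and swings up after the handle, 0.67 rad behind it; whatever pushes the handle's front should stay more than 65 mm from the pivot.
- clamp_handle_tip (a point): Centre of the rounded upper end of the red clamp handle (18 mm diameter, 60 mm long, free end 9 mm past this point). Closed: 39 mm before the pivot (toward -x of the guard) and 89 mm above it; swings about the pivot at 97 mm radius. Closed it leans 0.41 rad toward the robot. It can be pinched across (along y) or simply pushed back.
- amber_bottle_mid (a point): Amber bottle with black cap, 56 mm diameter, 109 mm tall, standing at the left of the guard; this point is half-way up. Leave alone.
- beaker_mid (a point): Clear beaker, 64 mm diameter, 83 mm tall, at the right of the guard; this point is half-way up. Leave alone.
- red_marker_mid (a point): Red and white marker, 16 x 130 x 17 mm, lying on the bench left of the guard, beyond the amber bottle; this point is its centre. Leave alone.

How it is judged:
By the outcome, as a careful person would: the job done as asked, in the order asked, and still so for the second after the job is handed in, while the arm keeps its last pose, push and grip.
It also fails if it takes over 42 s, if anything falls off the work surface, if the arm or the gripper's body presses on something with over 40 N, if the wrist force passes 120 N, or if a joint passes its speed limit or range.

## Working session

There is one attempt and no reset: what is moved stays moved. The work goes in short steps, Python scripts to look and compute and a shell command to move; the robot and the scene stay as the last step left them, time stands still between calls to the robot, and variables do not carry over. Pictures are saved under pics/ and viewed, at most 10 in all, crops included, and the job is handed in when it is done.

```bash
mkdir -p pics; python3 - <<'E'
from workcell import sensors, imaging, spotter
import cv2, numpy as np
o=sensors.get_obs(); print({k:np.round(v,3).tolist() for k,v in o.items()})
for c in ("side","top"):
    im=imaging.camera(c); cv2.imwrite(f"pics/{c}0.png",im)
    K=imaging.calibration(c); print(c,np.round(K["mtx"],1).tolist(),np.round(K["D"],3),"cam pos",np.round(-K["R"].T@K["t"],3),np.round(K["R"],2).tolist())
    for l in ("bolt_knob","clamp_handle_tip","amber_bottle_mid","beaker_mid","red_marker_mid","keeper_lip","gate_hinge","clamp_pivot","guard"):
        print(l,[(np.round(d["pixel"]).tolist(),round(d["conf"],2)) for d in spotter.look_for(l,c)][:3])
E
```

```text
{'clock': 0.0, 'joint_pos': [-1.295, 0.333, -0.065, 1.461, 0.022, 1.35, -0.089], 'joint_velocities': [0.001, -0.002, -0.002, 0.001, -0.0, 0.0, -0.001], 'tau': [0.0, -62.546, 0.049, -39.16, 0.016, 0.01, -0.0], 'position': [0.184, 0.597, 0.247], 'ee_rot': [0.149, 0.989, -0.001, -0.0], 'ft_force': [0.111, -0.27, 0.3], 'torque': [0.008, 0.004, 0.001], 'grasp_force': 0.0, 'grip_width': 1.0}
side [[472.6, 0.0, 319.7], [0.0, 472.6, 246.2], [0.0, 0.0, 1.0]] [-0.087  0.     0.     0.     0.   ] cam pos [0.464 0.648 0.719] [[-1.0, 0.02, -0.02], [0.02, 0.54, -0.84], [-0.01, -0.84, -0.54]]
bolt_knob []
clamp_handle_tip [([301.0, 199.0], 0.91)]
amber_bottle_mid [([297.0, 343.0], 0.84)]
beaker_mid [([319.0, 229.0], 0.95)]
red_marker_mid [([358.0, 427.0], 0.67), ([290.0, 249.0], 0.17)]
keeper_lip [([287.0, 250.0], 0.88)]
gate_hinge [([296.0, 266.0], 0.17)]
clamp_pivot [([288.0, 250.0], 0.69), ([321.0, 229.0], 0.68)]
guard [([288.0, 250.0], 0.66)]
top [[541.5, 0.0, 316.2], [0.0, 541.5, 245.6], [0.0, 0.0, 1.0]] [-0.137  0.     0.     0.     0.   ] cam pos [ 0.311 -0.191  1.381] [[-0.0, -1.0, 0.0], [-0.99, 0.0, -0.14], [0.14, -0.0, -0.99]]
bolt_knob [([316.0, 244.0], 0.53)]
clamp_handle_tip [([350.0, 214.0], 0.58), ([388.0, 230.0], 0.48)]
amber_bottle_mid [([255.0, 242.0], 0.76), ([353.0, 210.0], 0.6)]
beaker_mid [([432.0, 255.0], 0.87)]
red_marker_mid [([187.0, 279.0], 0.6)]
keeper_lip [([350.0, 213.0], 0.69)]
gate_hinge [([351.0, 211.0], 0.89)]
clamp_pivot [([350.0, 211.0], 0.87)]
guard [([353.0, 215.0], 0.95)]
```

```bash
python3 - <<'E'
import cv2
a=cv2.imread("pics/top0.png")[130:330,140:480]; cv2.imwrite("pics/tc.png",cv2.resize(a,None,fx=2.35,fy=2.35,interpolation=2))
a=cv2.imread("pics/side0.png")[150:450,160:480]; cv2.imwrite("pics/sc.png",cv2.resize(a,None,fx=2,fy=2,interpolation=2))
E
```

```text
(no output)
```

View pics/tc.png

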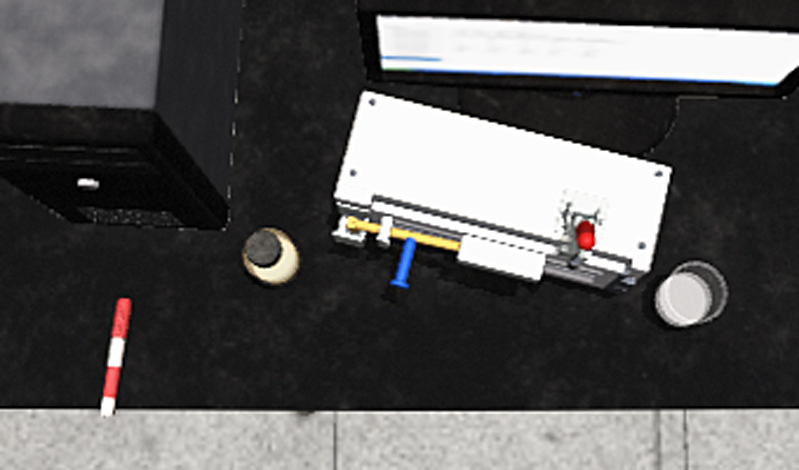

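View pics/sc.png

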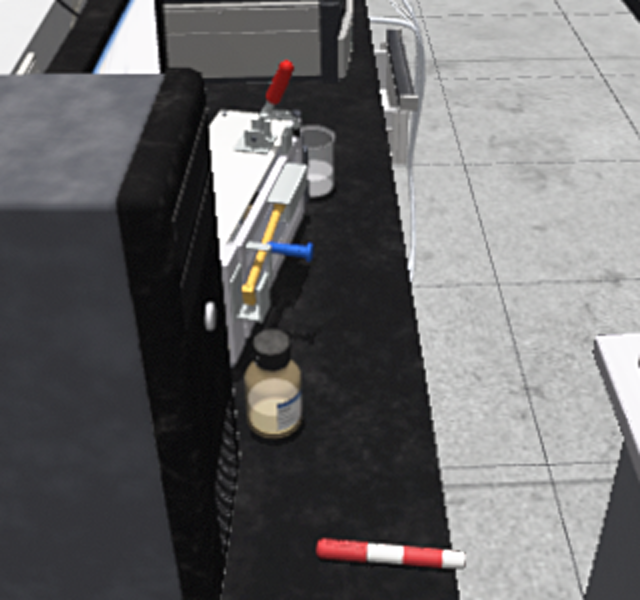

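Top view: the guard is turned about -14°. The red handle is near zoomed (587,235), the blue knob runs (411,240)–(401,285), and the roof's rear corners are at (362,92) and (672,167). Side view: the handle tip is at zoomed (286,67) and the knob flange at (309,251). Next I fit the guard pose from both views.

```bash
cat > h.py <<'E'
import numpy as np, cv2
from workcell import imaging
from scipy.spatial.transform import Rotation as Ro
def proj(c,P):
    K=imaging.calibration(c); r,_=cv2.Rodrigues(np.array(K["R"],float))
    return cv2.projectPoints(np.array(P,float).reshape(-1,1,3),r,np.array(K["t"],float),np.array(K["mtx"]),np.array(K["D"]))[0][:,0]
def g2w(p,q):
    c,s=np.cos(p[2]),np.sin(p[2]); q=np.atleast_2d(q)
    return np.c_[p[0]+c*q[:,0]-s*q[:,1],p[1]+s*q[:,0]+c*q[:,1],q[:,2]]
E
python3 - <<'E'
from h import *
from scipy.optimize import least_squares
def masks(f,roi):
    im=cv2.imread(f).astype(int); b,g,r=im[...,0],im[...,1],im[...,2]
    out={}
    for n,m in (("blue",(b>g+50)&(b>r+80)),("red",(r>g+80)&(r>b+80))):
        M=np.zeros_like(m); y0,y1,x0,x1=roi[n]; M[y0:y1,x0:x1]=m[y0:y1,x0:x1]
        v,u=np.nonzero(M); p=np.c_[u,v]; 
        box=cv2.minAreaRect(p.astype(np.float32)); out[n]=p; print(f,n,len(p),p.mean(0).round(1),p.min(0),p.max(0),np.round(box[0],1),np.round(box[1],1),round(box[2],1))
        # ends along principal axis
        c=p.mean(0); d=np.linalg.svd(p-c,full_matrices=False)[2][0]; t=(p-c)@d; print("  ends",(c+d*t.min()).round(1),(c+d*t.max()).round(1))
    return out
masks("pics/top0.png",{"blue":(225,260,300,325),"red":(210,250,375,400)})
masks("pics/side0.png",{"blue":(260,290,285,325),"red":(170,210,285,315)})
z=lambda u,v:(140+u/2.35,130+v/2.35); s=lambda u,v:(160+u/2,150+v/2)
obs=[("top",(-73,87,111),z(400,285)),("side",(-73,87,111),s(311,251)),("side",(-13,-75,259),s(287,61)),
 ("top","bl",z(362,92)),("top","br",z(672,167)),("side",(-22,134,95),None)]
obs=[o for o in obs if o[2] is not None]
def res(p):
    r=[]
    for c,q,u in obs:
        q={"bl":(p[3],p[4]+.1595,.145),"br":(p[3],p[4]-.1595,.145)}.get(q) if isinstance(q,str) else np.array(q)/1000
        r+=list(proj(c,g2w(p,q))[0]-u)
    return r
f=least_squares(res,[.42,-.2,-.24,.1,0],x_scale=[.1,.1,.1,.1,.1]); print(f.x.round(4),np.round(f.fun,1))
p=f.x[:3]
for c in("top","side"):
  for n,q in dict(knob=(-54,87,111),tip=(-9,-75,251),lip=(-22,134,95),hinge=(-6,-130,125),piv=(30,-75,162),gl=(-11,129,143),hb=(10,-75,208)).items(): print(c,n,proj(c,g2w(p,np.array(q)/1000))[0].round(1),g2w(p,np.array(q)/1000)[0].round(3) if c=="top" else "")
np.save("p.npy",p)
E
```

```text
pics/top0.png blue 113 [311.8 241.8] [306 231] [316 252] [311.2 241.1] [ 7.4 21.2] 10.0
  ends [314.6 230.9] [309.3 251.3]
pics/top0.png red 76 [389.  229.8] [386 224] [392 235] [389.  229.5] [11.  6.] 90.0
  ends [389. 224.] [389. 235.]
pics/side0.png blue 111 [306.1 274.1] [294 271] [315 279] [304.5 275. ] [ 8. 21.] 90.0
  ends [293.8 272.6] [315.2 275.2]
pics/side0.png red 134 [299.3 190.1] [293 180] [306 200] [299.2 189.9] [ 6.5 21.9] 25.0
  ends [304.1 180. ] [294.7 199.8]
[ 0.5213 -0.2821 -0.2383  0.1036  0.0093] [-0.1  0.3 -0.7  0.2  0.4 -0.4 -0.   0.3  0.  -0.3]
top knob [312.  243.9] [ 0.489 -0.185  0.111]
top tip [391.  232.1] [ 0.495 -0.353  0.251]
top lip [296.3 227.5] [ 0.532 -0.147  0.095]
top hinge [406.5 244.9] [ 0.485 -0.407  0.125]
top piv [389.2 222. ] [ 0.533 -0.362  0.162]
top gl [298.8 219.9] [ 0.541 -0.154  0.143]
top hb [390.1 226.9] [ 0.513 -0.357  0.208]
side knob [306.3 274.7] 
side tip [302.4 183.1] 
side lip [286.6 291.8] 
side hinge [308.4 218.9] 
side piv [288.2 215.2] 
side gl [280.9 271.6] 
side hb [295.3 199. ]
```

```bash
cat >> h.py <<'E'
def ray(c,u,z):
    K=imaging.calibration(c); n=cv2.undistortPoints(np.array([[u]],float),np.array(K["mtx"]),np.array(K["D"]))[0,0]
    R=np.array(K["R"]);o=-R.T@np.array(K["t"]);d=R.T@np.r_[n,1]; return o+d*(z-o[2])/d[2]
E
python3 - <<'E'
from h import *
z=lambda u,v:(140+u/2.35,130+v/2.35); s=lambda u,v:(160+u/2,150+v/2)
for n,u in dict(monbot=z(587,92),monR=z(800,100),cabfront=z(222,228),cabtopfr=z(155,108),cabtopfrL=z(0,105),edge=z(330,408)).items(): print(n,[ray("top",u,h)[:2].round(3).tolist() for h in(0,.1,.2,.3,.4)])
for n,u in dict(cab=s(190,75),cabl=s(120,205),monbl=s(95,75)).items(): print("side",n,[ray("side",u,h)[:2].round(3).tolist() for h in(0,.1,.2,.3,.4)])
p=np.load("p.npy")
for q in [(-60,-75,252),(60,-75,252),(53,-75,252),(100,-75,300)]: print(q,g2w(p,np.array(q)/1000)[0].round(3))
im=cv2.imread("pics/side0.png");cv2.imwrite("pics/s1.png",im)
E
```

```text
monbot [[0.704, -0.39], [0.676, -0.375], [0.647, -0.361], [0.619, -0.347], [0.59, -0.332]]
monR [[0.697, -0.633], [0.669, -0.601], [0.641, -0.569], [0.613, -0.537], [0.585, -0.505]]
cabfront [[0.549, 0.017], [0.532, 0.002], [0.515, -0.013], [0.498, -0.028], [0.48, -0.043]]
cabtopfr [[0.686, 0.096], [0.659, 0.075], [0.632, 0.054], [0.605, 0.034], [0.578, 0.013]]
cabtopfrL [[0.692, 0.275], [0.664, 0.241], [0.637, 0.207], [0.609, 0.173], [0.581, 0.14]]
edge [[0.352, -0.104], [0.349, -0.11], [0.346, -0.117], [0.343, -0.123], [0.34, -0.129]]
side cab [[0.678, -0.863], [0.648, -0.653], [0.618, -0.443], [0.589, -0.233], [0.559, -0.023]]
side cabl [[0.735, -0.451], [0.697, -0.298], [0.66, -0.145], [0.622, 0.007], [0.585, 0.16]]
side monbl [[0.848, -0.874], [0.795, -0.662], [0.741, -0.451], [0.688, -0.239], [0.635, -0.028]]
(-60, -75, 252) [ 0.445 -0.341  0.252]
(60, -75, 252) [ 0.562 -0.369  0.252]
(53, -75, 252) [ 0.555 -0.368  0.252]
(100, -75, 300) [ 0.601 -0.379  0.3  ]
```

View pics/s1.png

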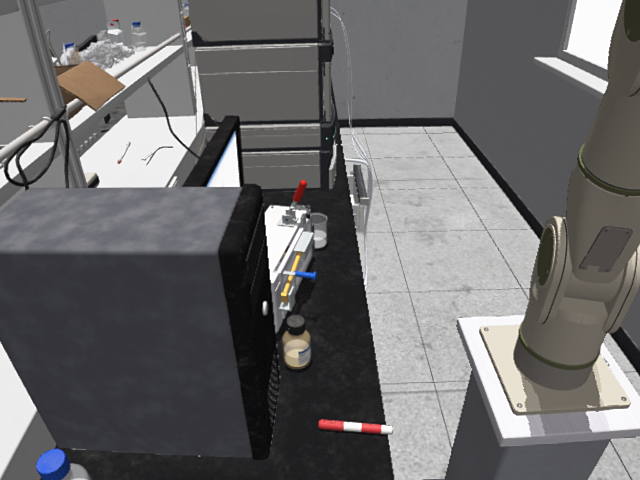

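View pics/top0.png

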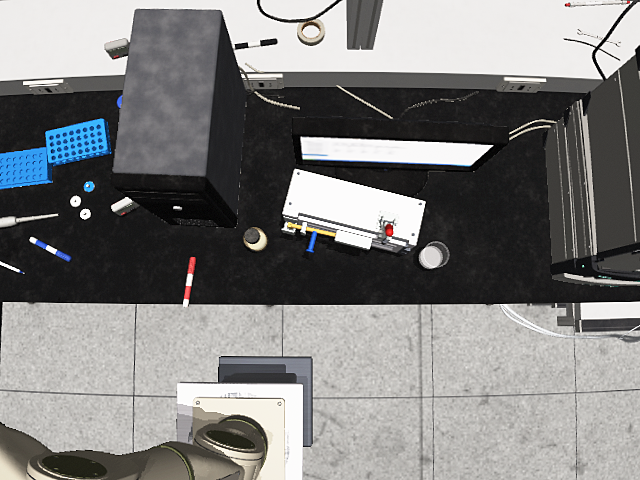

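The guard sits between a tower PC (left, front face at x≈0.55) and the monitor behind it. I'll sweep round at about r = 0.43, well in front of the tower.

```bash
python3 -m inch '[[[-0.02,-0.02,-0.02,0,0,-0.01,0.0],[-0.055,-0.05,-0.05,0,0,-0.03,1],[-0.09,-0.085,-0.083,0,0,-0.061,1],[-0.125,-0.118,-0.083,0,0,-0.061,1],[-0.16,-0.15,-0.083,0,0,-0.061,1],[-0.195,-0.183,-0.083,0,0,-0.061,1],[-0.23,-0.216,-0.083,0,0,-0.061,1],[-0.265,-0.249,-0.083,0,0,-0.061,1],[-0.3,-0.281,-0.083,0,0,-0.061,1],[-0.333,-0.313,-0.083,0,0,-0.061,1]]]'
```

```text
clock: 2.0
position: [0.4109, 0.1979, 0.3316]
ee_rot: [0.119, 0.993, 0.0, 0.0]
ft_force: [0.9, 0.3, 0.5]
grip_width: 0.002
grasp_force: 0.0
```

```bash
python3 -m inch '[[[-0.009,-0.03,0,0,0,0,1],[-0.022,-0.07,0,0,0,0,1],[-0.035,-0.115,0,0,0,0,1],[-0.05,-0.16,0,0,0,0,1],[-0.065,-0.205,0,0,0,0,1],[-0.08,-0.25,0,0,0,0,1],[-0.095,-0.295,0,0,0,0,1],[-0.11,-0.34,0,0,0,0,1],[-0.122,-0.385,0,0,0,0,1],[-0.132,-0.425,0,0,0,0,1]]]' && python3 -m inch '[[[-0.008,-0.03,0.0,0,0,0,1],[-0.015,-0.06,0.02,0,0,0,1],[-0.023,-0.08,0.04,0,0,0,1],[-0.023,-0.092,0.06,0,0,0,1],[-0.023,-0.092,0.08,0,0,0,1],[-0.023,-0.092,0.08,0,0,0,1]]]'
python3 - <<'E'
from h import *
cv2.imwrite("pics/top2.png",imaging.camera("top")[150:310,240:480].repeat(3,0).repeat(3,1))
E
```

```text
clock: 3.0
position: [0.4377, -0.2464, 0.3318]
ee_rot: [0.119, 0.993, 0.0, 0.001]
ft_force: [1.3, 0.2, -0.8]
grip_width: -0.002
grasp_force: 0.0
clock: 3.6
position: [0.4378, -0.3384, 0.2491]
ee_rot: [0.119, 0.993, 0.001, -0.002]
ft_force: [0.9, 0.1, -0.4]
grip_width: -0.006
grasp_force: 0.0
```

View pics/top2.png

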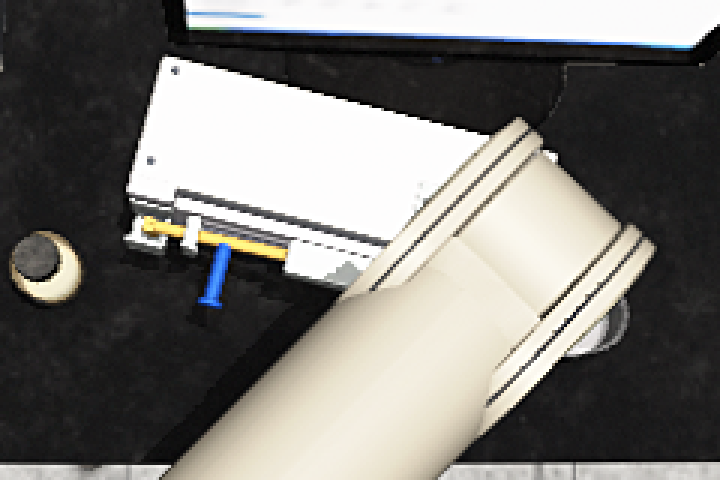

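The wrist housing reaches well forward, so to stay clear of the monitor I tilt the tool. The fingertips lead while I push the handle.

```bash
python3 -m inch '[[[0,0,0,0,-0.12,0,1],[0,0,0,0,-0.24,0,1],[-0.015,0,0,0,-0.35,0,1],[-0.03,0,0,0,-0.35,0,1],[-0.045,0,0,0,-0.35,0,1],[-0.06,0,0,0,-0.35,0,1],[-0.075,0,0,0,-0.35,0,1],[-0.09,0,0,0,-0.35,0,1],[-0.105,0,0,0,-0.35,0,1],[-0.117,0,0,0,-0.35,0,1]]]'
python3 - <<'E'
from h import *
cv2.imwrite("pics/side3.png",imaging.camera("side")[130:330,200:440].repeat(3,0).repeat(3,1))
E
```

```text
clock: 4.65
position: [0.5544, -0.3659, 0.2527]
ee_rot: [0.116, 0.978, -0.02, 0.174]
ft_force: [-1.1, 0.2, 0.3]
grip_width: -0.004
grasp_force: 0.0
```

View pics/side3.png

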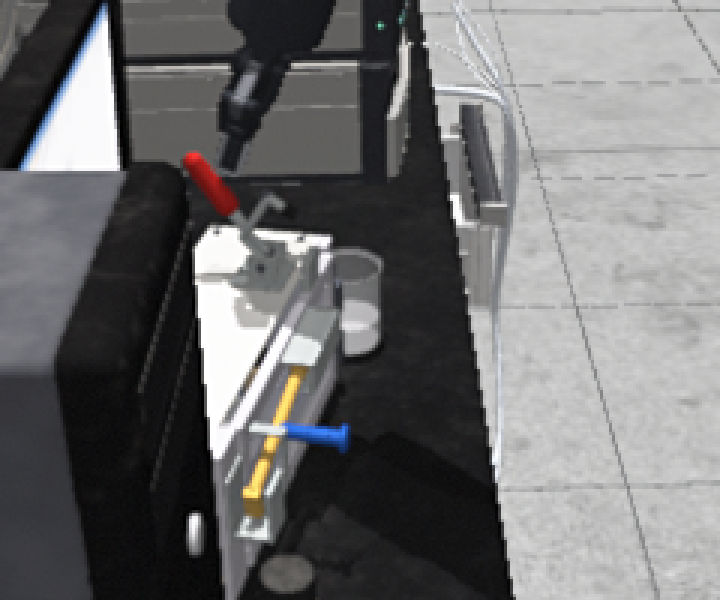

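The handle is past centre, leaning back with the hook up. Now I back off and up, untilt, and go to hover over the knob.

```bash
python3 -m inch '[[[0.02,0,-0.015,0,0,0,1],[0.035,0,-0.035,0,0.05,0,0.5],[0.05,0,-0.06,0,0.15,0,0],[0.065,0,-0.08,0,0.25,0,0],[0.08,0,-0.1,0,0.35,0,0],[0.086,0,-0.116,0,0.35,0,0],[0.086,0,-0.116,0,0.35,0,0]]]' && python3 -m inch '[[[0,0.03,0,0,0,0,0],[-0.005,0.06,0,0,0,0,0],[-0.01,0.09,0,0,0,0,0],[-0.014,0.12,0.02,0,0,0,0],[-0.014,0.145,0.05,0,0,0,0],[-0.014,0.162,0.08,0,0,0,0],[-0.014,0.162,0.1,0,0,0,0],[-0.014,0.162,0.1,0,0,0,0]]]'
python3 - <<'E'
from h import *
from workcell import sensors
o=sensors.get_obs(); W=imaging.camera("wrist"); S=imaging.camera("side")
p=np.load("p.npy"); R=Ro.from_quat(o["ee_rot"]); t=np.array(o["position"])
c,s=np.cos(p[2]),np.sin(p[2]); d=t[:2]-p[:2]; print("guard xy",c*d[0]+s*d[1],-s*d[0]+c*d[1],t[2],R.as_rotvec().round(4))
K=imaging.calibration("wrist"); T=np.array(K["tool_from_camera"]); print(T.round(3))
for n,q in dict(knob=(-54,87,111),flange=(-73,87,111),lip=(-22,134,95)).items():
    X=R.inv().apply(g2w(p,np.array(q)/1000)[0]-t); Xc=np.linalg.inv(T)@np.r_[X,1]
    u=cv2.projectPoints(Xc[:3].reshape(1,1,3),np.zeros(3),np.zeros(3),np.array(K["mtx"]),np.array(K["D"]))[0].ravel(); print(n,u.round(),Xc.round(3)); 
    if (abs(u)<2000).all(): cv2.circle(W,tuple(int(x) for x in u),3,(0,255,255),1)
cv2.imwrite("pics/ws.png",np.hstack([cv2.resize(W,(400,300)),cv2.resize(S[130:310,240:480],(400,300))]))
E
```

```text
clock: 5.4
position: [0.435, -0.3389, 0.3331]
ee_rot: [0.119, 0.993, -0.0, 0.002]
ft_force: [0.2, -0.4, 0.2]
grip_width: 0.501
grasp_force: 0.0
clock: 6.2
position: [0.4862, -0.1825, 0.2287]
ee_rot: [0.118, 0.993, 0.0, -0.001]
ft_force: [0.9, 0.4, -0.4]
grip_width: 0.501
grasp_force: 0.0
guard xy -0.05756452844755648 0.08859452745511104 0.22867525371745404 [-3.7000e-01 -3.1168e+00 -1.5000e-03]
[[-0.001 -0.955 -0.295  0.075]
 [ 1.    -0.001 -0.    -0.   ]
 [-0.    -0.295  0.955 -0.126]
 [ 0.     0.     0.     1.   ]]
knob [310. 242.] [-0.001  0.004  0.256  1.   ]
flange [310. 211.] [-0.001 -0.014  0.251  1.   ]
lip [380. 280.] [0.046 0.03  0.281 1.   ]
```

View pics/ws.png

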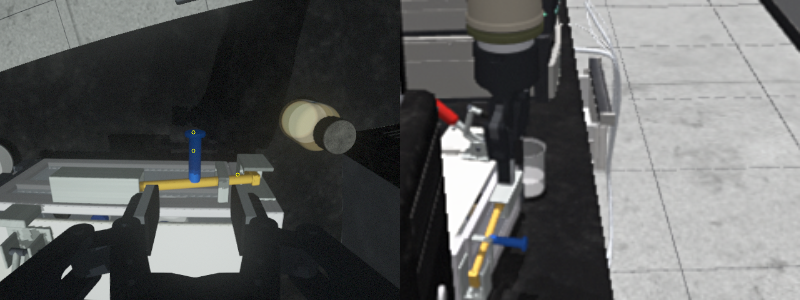

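The knob is where predicted (wrist view, flange end at (195,130)), and the handle lies right back in the side view. Descending and gripping.

```bash
python3 -m inch '[[[-0.002,0,0.02,0,0,0,0],[-0.002,0,0.045,0,0,0,0],[-0.002,0,0.07,0,0,0,0],[-0.002,0,0.09,0,0,0,0],[-0.002,0,0.108,0,0,0,0],[-0.002,0,0.12,0,0,0,0],[-0.002,0,0.12,0,0,0,0]]]' && python3 -m inch '[[[0,0,0,0,0,0,0.4],[0,0,0,0,0,0,0.7],[0,0,0,0,0,0,1],[0,0,0,0,0,0,1],[0,0,0,0,0,0,1],[0,0,0,0,0,0,1],[0,0,0,0,0,0,1]]]' 60
```

```text
clock: 7.0
position: [0.4891, -0.1845, 0.1106]
ee_rot: [0.119, 0.993, -0.0, -0.0]
ft_force: [0.5, -0.1, 0.1]
grip_width: 0.504
grasp_force: 0.0
clock: 7.7
position: [0.4896, -0.1846, 0.1112]
ee_rot: [0.119, 0.993, -0.0, 0.001]
ft_force: [0.6, -1.1, 5.2]
grip_width: 0.114
grasp_force: 58.7
```

```bash
python3 -m inch '[[[0,0.0003,-0.003,-0.045,0,0,1],[0,0.0006,-0.006,-0.09,0,0,1],[0,0.001,-0.009,-0.135,0,0,1],[0,0.0013,-0.013,-0.19,0,0,1],[0,0.0013,-0.013,-0.19,0,0,1],[0,0.0013,-0.013,-0.19,0,0,1]]]' 60
python3 - <<'E'
from h import *
cv2.imwrite("pics/side4.png",np.hstack([cv2.resize(imaging.camera("side")[210:330,240:400],(400,300),interpolation=2),cv2.resize(imaging.camera("wrist"),(400,300))]))
E
```

```text
clock: 8.3
position: [0.4894, -0.1835, 0.1235]
ee_rot: [0.119, 0.988, 0.093, 0.011]
ft_force: [0.6, -1.5, 0.6]
grip_width: 0.114
grasp_force: 58.7
```

View pics/side4.png

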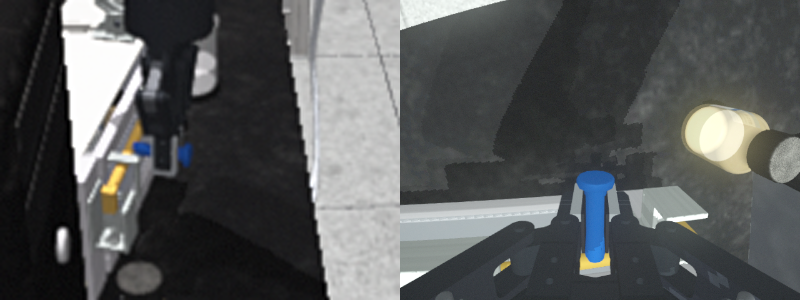

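The bolt head now stands above the keeper. Drawing it level.

```bash
python3 -m inch '[[[0,-0.004,-0.0008,0,0,0,1],[0,-0.009,-0.0017,0,0,0,1],[0,-0.014,-0.0027,0,0,0,1],[0,-0.019,-0.0036,0,0,0,1],[0,-0.024,-0.0046,0,0,0,1],[0,-0.029,-0.0055,0,0,0,1],[0,-0.034,-0.0065,0,0,0,1],[0,-0.039,-0.0075,0,0,0,1],[0,-0.044,-0.0084,0,0,0,1],[0,-0.044,-0.0084,0,0,0,1]]]' 60
python3 - <<'E'
from h import *
from workcell import sensors
o=sensors.get_obs();p=np.load("p.npy");t=o["position"];d=t[:2]-p[:2];c,s=np.cos(p[2]),np.sin(p[2]);print(c*d[0]+s*d[1],-s*d[0]+c*d[1],t[2],o["ft_force"])
E
```

```text
clock: 9.4
position: [0.4789, -0.2238, 0.1232]
ee_rot: [0.117, 0.988, 0.097, 0.01]
ft_force: [0.2, 10.9, -0.6]
grip_width: 0.116
grasp_force: 58.8
-0.05494046842882551 0.046739389521984254 0.12316209882558837 [ 0.24890263 10.85151283 -0.62716873]
```

```bash
python3 -m inch '[[[0,-0.001,0,0,0,0,1],[0,-0.002,-0.0004,0,0,0,1],[0,-0.002,-0.0004,0,0,0,1]]]'
python3 - <<'E'
from h import *
from workcell import sensors
o=sensors.get_obs();p=np.load("p.npy");t=o["position"];d=t[:2]-p[:2];c,s=np.cos(p[2]),np.sin(p[2]);print(c*d[0]+s*d[1],-s*d[0]+c*d[1],t[2],o["ft_force"])
cv2.imwrite("pics/side5.png",np.hstack([cv2.resize(imaging.camera("side")[210:330,240:400],(400,300),interpolation=2),cv2.resize(imaging.camera("top")[190:280,265:385],(400,300),interpolation=2)]))
E
```

```text
clock: 9.7
position: [0.4787, -0.2239, 0.123]
ee_rot: [0.116, 0.988, 0.098, 0.01]
ft_force: [0.5, 17.2, 0.6]
grip_width: 0.117
grasp_force: 58.8
-0.0550483491408877 0.04654202601526144 0.12301686119493839 [ 0.46891649 17.17179635  0.63783266]
```

View pics/side5.png

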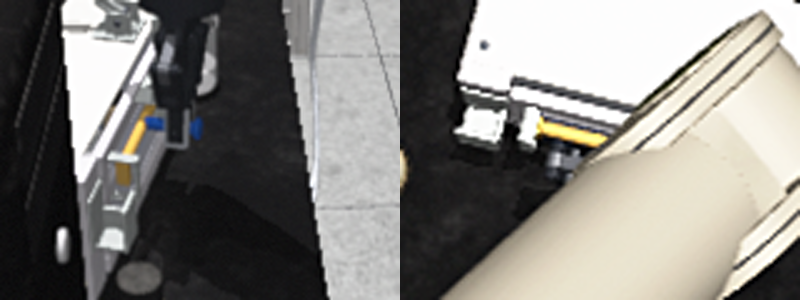

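The draw hit a hard stop with the head clear of the keeper, back at the strap, after about 43 mm; that agrees with fully drawn. Next: the gate arc.

```bash
python3 - <<'E'
from h import *
from workcell import sensors
o=sensors.get_obs();p=np.load("p.npy");t=np.array(o["position"]);R=Ro.from_quat(o["ee_rot"])
h=g2w(p,(-.006,-.130,.125))[0]
gy=np.array([-np.sin(p[2]),np.cos(p[2]),0])
for f in np.linspace(.1,1,10):
    Z=Ro.from_rotvec([0,0,.355*f]); v=Z.apply(t+gy*.0015*f-h*[1,1,0]-[0,0,0]); n=v+h*[1,1,0]
    print(np.round(R.inv().apply(n-t),4).tolist(),np.round((R.inv()*Z*R).as_rotvec(),3).tolist())
E
```

```text
[0.0062, -0.0016, -0.0003] [0.0, 0.007, -0.035]
[0.0124, -0.0035, -0.0007] [0.0, 0.014, -0.07]
[0.0186, -0.0056, -0.001] [0.0, 0.021, -0.104]
[0.0246, -0.0079, -0.0015] [0.001, 0.028, -0.139]
[0.0306, -0.0104, -0.002] [0.001, 0.035, -0.174]
[0.0365, -0.0131, -0.0025] [0.001, 0.042, -0.209]
[0.0423, -0.016, -0.003] [0.001, 0.049, -0.244]
[0.0479, -0.0191, -0.0036] [0.001, 0.056, -0.279]
[0.0535, -0.0224, -0.0043] [0.001, 0.062, -0.313]
[0.059, -0.0259, -0.0049] [0.001, 0.069, -0.348]
```

```bash
python3 -m inch '[[[0.0062,-0.0016,-0.0003,0,0.007,-0.035,1],[0.0124,-0.0035,-0.0007,0,0.014,-0.07,1],[0.0186,-0.0056,-0.001,0,0.021,-0.104,1],[0.0246,-0.0079,-0.0015,0,0.028,-0.139,1],[0.0306,-0.0104,-0.002,0,0.035,-0.174,1],[0.0365,-0.0131,-0.0025,0,0.042,-0.209,1],[0.0423,-0.016,-0.003,0,0.049,-0.244,1],[0.0479,-0.0191,-0.0036,0,0.056,-0.279,1],[0.0535,-0.0224,-0.0043,0,0.062,-0.313,1],[0.059,-0.0259,-0.0049,0,0.069,-0.348,1]]]' && python3 -m inch '[[[0,0,0,0,0,0,1],[0,0,0,0,0,0,1],[0,0,0,0,0,0,1],[0,0,0,0,0,0,1],[0,0,0,0,0,0,1]]]'
python3 - <<'E'
from h import *
from workcell import sensors
o=sensors.get_obs();p=np.load("p.npy");t=o["position"];h=g2w(p,(-.006,-.130,.125))[0]
a=lambda q:np.arctan2(q[1]-h[1],q[0]-h[0]); print("gate",a(t)-a([.4787,-.2239]),"r",np.hypot(*(t[:2]-h[:2])),"r0",np.hypot(*(np.array([.4787,-.2239])-h[:2])),o["ft_force"])
cv2.imwrite("pics/fin.png",np.hstack([cv2.resize(imaging.camera("side")[160:310,240:440],(400,300),interpolation=2),cv2.resize(imaging.camera("top")[160:310,255:455],(400,300),interpolation=2)]))
E
```

```text
clock: 10.8
position: [0.4144, -0.2376, 0.1231]
ee_rot: [-0.06, 0.993, 0.097, -0.008]
ft_force: [-0.4, 10.7, 0.1]
grip_width: 0.115
grasp_force: 59.0
clock: 11.3
position: [0.4144, -0.2377, 0.1231]
ee_rot: [-0.059, 0.993, 0.097, -0.008]
ft_force: [-1.0, 10.8, -1.4]
grip_width: 0.114
grasp_force: 59.0
gate 0.36053623814777924 r 0.1833611851948156 r0 0.18325431931539324 [-1.01258276 10.84041859 -1.42107975]
```

View pics/fin.png

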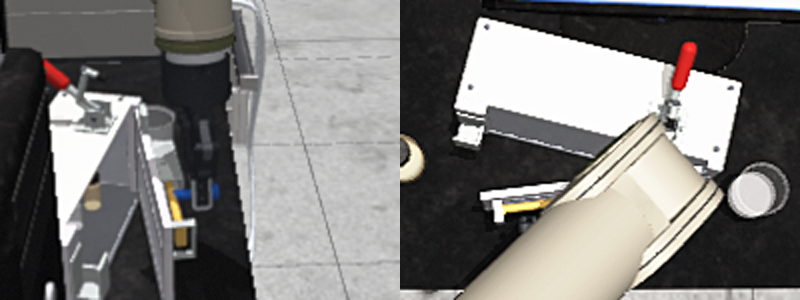

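The gate is open 0.36 rad (about 20.6°), the handle lies right back, the knob is held, and the bottle and beaker are where they were. Handing in.

```bash
python3 -c "
from workcell import order; print(order.hand_in())"
```

```text
the job is handed in; nothing more can be done
None
```

I handed the job in at about 11 s: the clamp lies right back, the bolt is drawn to its stop (about 43 mm by my measurement, 45 mm nominal), and the gate is held about 20.6° open by the knob; the bottle and beaker look undisturbed, and the arm never came low over the marker.

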